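# Draw the specimen tray out of the stereo microscope and hold it up level

### The job

Take the specimen tray by its upright blue grip, slide it straight out along its guides until its dish is wholly clear of the microscope head, and only then lift it, keeping it level all the way so that the amethyst stays in the dish. Finish while still holding the tray by the grip, level and motionless in the air beside the microscope, its underside at least 16 cm above the bench; do not put it down or let go. Do not touch the microscope head, and leave the beaker, the burner and the closed dish where they stand.

Things in the scene. Friction and masses are not known exactly. Their poses are not given: they have to be found in the camera images.
- scope: White stereo microscope, fixed. Origin on the bench under the optical axis; z up; the tray slides out along its +y. Base 170 (x) x 290 mm, y=-165 to 125; its flat top, the stage, is 40 mm above the bench. Two aluminium guide rails on the stage, 7 mm high, 8 wide, inner faces at x=-40 and 40, from y=-40 to 125 mm; the tray slides between them with 2 mm play a side.
- scope_head: All of the microscope above the stage; origin and axes as scope. Black objective, 60 mm across, on the optical axis, underside 105 mm above the bench; over it a white head 72 mm wide (x), to y=33 mm at most, top 248 mm. Eyepieces lean back to -y (height 325 mm); column with blue knobs and carrying loop at y=-125, top 360 mm. Not to be touched.
- tray: Loose tray, 0.14 to 0.28 kg, on the stage, axes along the scope's. Origin: underside, below the dish centre; z up. Plate 76 x 76 x 5 mm; on it a clear open dish, 70 mm across, rim 18 and inner floor 8 mm above the underside; tongue 30 wide, 5 thick to y=124 with the grip. Dish clear of the head once the origin is 70 mm from the optical axis. Heavier dish end: grip firmly (60 N).
- grip (a point): Grasp point on the tray's upright blue grip, 60 mm above the tray's underside and 105 mm from its origin along the tray's +y; axes as the tray's. The grip is a block 16 mm (tray's x) x 30 mm (tray's y) x 75 mm tall, its top 20 mm above this point; pinch it from above across its 16 mm.
- crystal: Small purple amethyst cluster on grey matrix, about 34 x 26 x 28 mm, 0.04 kg, lying loose in the dish. Origin: centre of its underside.
- beaker: Glass beaker, 68 mm across, 90 mm tall, standing loose on the bench. Origin: centre of its underside. Leave alone.
- burner: Gas burner, loose: round blue foot 80 mm across, thin steel tube, 137 mm tall. Origin: centre of its underside. Leave alone.
- petri: Closed flat green dish with white lid, 94 mm across, 22 mm tall, loose on the bench. Origin: centre of its underside. Leave alone.
Things that resemble listed ones, but are neither listed nor needed, are in the scene too. What is meant by the tray is not orange, and is the smaller of those in its own colour.

How it is judged (in metres and radians):
On the way:
1. the tray has been slid out along its guides, still down on the stage, until the dish is clear of the microscope head (y of tray in the frame of scope above 0.067 m and z of tray in the frame of scope below 0.05 m and x of tray in the frame of scope between -0.01 and 0.01 m).
At the end, for the whole second after the job is handed in: Only the fingers carry the tray: underside over 150 mm above the bench, tilt under 0.1 rad, slower than 20 mm/s and 0.15 rad/s, origin over 65 mm aside of the optical axis; the amethyst upright in the dish; beaker, burner and closed dish upright within 20 mm of their places (height (world z) of tray above 0.15 m and angle between tray's own z axis and vertical below 0.1 rad and linear speed of tray below 0.02 m/s and angular speed of tray below 0.15 rad/s and contact force between the fingers and tray above 2 N and contact force between tray and scope below 0.1 N and horizontal distance between tray and scope above 0.065 m and contact force between tray and beaker below 0.1 N and contact force between tray and burner below 0.1 N and contact force between tray and petri below 0.1 N and horizontal distance between crystal and tray below 0.026 m and z of crystal in the frame of tray between 0.004 and 0.016 m and angle between crystal's own z axis and vertical below 0.25 rad and distance of each of beaker, burner, petri from where it was at the start of the episode below 0.02 m and angle between each of beaker, burner, petri's own z axis and vertical below 0.2 rad); the arm keeps its last pose, push and grip.
It fails at once if the tray is lifted more than 12 mm off the stage while its dish is still under the microscope head (z of tray in the frame of scope above 0.052 m and horizontal distance between tray and scope below 0.06 m).
It fails at once if the microscope head is touched (contact force between scope_head and anything else above 1 N).
It fails at once if the tray is tipped more than 15 degrees (angle between tray's own z axis and vertical above 0.26 rad).
It fails at once if the amethyst leaves the dish (distance between crystal and tray above 0.05 m).
It fails at once if the beaker, burner or closed dish is moved or knocked over (distance of any of beaker, burner, petri from where it was at the start of the episode above 0.025 m or angle between any of beaker, burner, petri's own z axis and vertical above 0.3 rad).
It also fails if it takes over 38 s, if anything falls off the work surface, if the arm or the gripper's body presses on something with over 40 N, if the wrist force passes 120 N, or if a joint passes its speed limit or range.

### The arm

A 7-joint arm with a two-finger parallel gripper is mounted at the origin on the work surface. World frame = base frame: x ahead of the robot, y to its left, z up, the work surface at z = 0. Lengths are in mm, angles in rad, forces in N, time in s.
With the tool pointing down it reaches from about 425 to 875 mm from the base axis. Payload 8.4 kg.
Tool frame: the origin (TCP) lies midway between the tips of the shut fingers; the grasp point (between the pads) lies 19 mm behind it; z points along the fingers, y is the line along which they close (so a half turn about z gives the same grasp; the last joint's range is limited). The gripper opens to 85 mm and grips with 20 to 120 N. Pads are 22 mm wide; open, the fingers measure 114 mm over their backs; the gripper's body (76 mm by 85 mm) begins 54 mm behind the grasp point. The pads swing forward as they close: fully open they stand 13 mm farther back than shut.
Start: joints at [-1.333, 0.333, 0.04, 1.465, -0.013, 1.343, -0.059], TCP at [214.804, 613.45, 197.408] pointing down, gripper open.
Joint ranges: [-2.58, 2.58], [-0.38, 2.09], [-1.3, 1.39], [0.25, 2.4], [-1.5, 4.64], [0.08, 2.09], [-2.65, 2.65]. Speed limits (rad/s): [2.22, 2.22, 2.79, 2.79, 3.14, 3.14, 3.14].

### API

Orientations are given as a rotation vector (axis times angle).
In Python, from station import sensors, imaging, hand_in gives the robot as it stands.
- The arm moves only by the tool move_arm, never from a script. Its argument "targets" is one flat list of numbers, 7 for each row, row after row: the finger opening in mm, from 0 to 85.4, then the shift along the tool's x, y, z in units of 30 mm (1.0 is 30 mm), then the turn, a rotation vector about the tool's x, y, z in units of 5 degrees (1.0 is 5 degrees). A call has 1 to 8 rows; each row shifts and turns the commanded pose from where the row before left it, along the tool's axes as they then stand; what a row does not reach is not made up. A row lasts 1/12 s, in which the tool goes at most 41.7 mm and 7.16 degrees, less where a joint would pass 70% of its speed; a pose out of reach is approached as far as the arm can. A call is refused whole if a number of a shift passes 1 or a number of a turn 1, either way. A call with a gripper value outside its range is refused whole. The fingers move at their own pace and stop on an object; the grip force is fixed at half the most. Time passes only in rows, so rows that do not move let the fingers close. It gives the time, the measured TCP pose, the force, the opening and the grip force at its end, in the units of the state.
- sensors.get_state(): the state, without advancing time (a new reading comes with each control period).
- imaging.get_image(name): name is "scene" or "top"; returns a dict with "image" (420x560x3 uint8, red, green, blue), "mtx" (3x3 intrinsics, pixels), "rvec" (rotation vector, rad) and "tvec" (3), from world to camera coordinates, as OpenCV has them. Camera axes: x right, y down, z forward; pixel columns grow to the right and rows downward; lengths in mm; the calibration is good to about 2 mm. A picture is of the moment at which its call begins. There is no depth.
- hand_in(): hands the job in; it is judged then, once.
The state is a dict: "time_s": time; "joint_positions": joint angles; "qd": joint speeds; "tau": joint torques, N m; "eef_pos": TCP position; "tool_rot": TCP orientation; "force": force on the tool from outside, world axes, zero at the start; "ft_torque": the same for the moment, N m; "finger_gap": finger opening in mm; "grasp_force": force on a finger pad.
Only numpy, scipy, OpenCV 4.12 (cv2) and the standard library are available. Lean on these libraries where they do the work, as an engineer would, in place of code of your own. Each camera call takes 0.05 s, during which the arm holds its last target. There are 200 camera calls.

## Working session

There is one attempt and no reset: what is moved stays moved. The work goes in short steps, Python scripts to look and compute and a tool call to move; the robot and the scene stay as the last step left them, time stands still between calls to the robot, and variables do not carry over. Pictures are saved under pics/ and viewed, at most 10 in all, crops included, and the job is handed in when it is done.

Besides the shell and the picture viewer there is one more tool, called after "Emit:" as name(argument=value, ...) on one line, values as JSON. move_arm: Moves the arm, as the interface text tells. Its arguments: {"type":"object","properties":{"targets":{"type":"array"}},"required":["targets"]}

```bash
mkdir -p pics; python3 - <<'E'
from station import sensors, imaging
import cv2,pickle
s=sensors.get_state(); print(s)
d={}
for n in("scene","top"):
    d[n]=imaging.get_image(n); cv2.imwrite(f"pics/{n}0.png",d[n]["image"][:,:,::-1])
    print(n,d[n]["rvec"],d[n]["tvec"],d[n]["mtx"])
pickle.dump(d,open("d0.pkl","wb"))
E
```

```text
{'time_s': 0.0, 'joint_positions': array([-1.33322665,  0.33392219,  0.03987028,  1.46627986, -0.01339664,
        1.34330487, -0.05853387]), 'qd': array([ 1.88764404e-06, -1.77959501e-03, -6.96814219e-04,  1.46261521e-03,
        1.20958990e-03,  1.91140887e-04,  1.91361376e-03]), 'tau': array([ 5.95768379e-04, -6.58562994e+01,  1.36583783e+00, -4.05544639e+01,
        1.68538961e-02,  1.29070212e-02,  2.79283178e-06]), 'eef_pos': array([214.64498107, 612.98778827, 196.50977098]), 'tool_rot': array([-5.26545802e-01, -3.09698628e+00,  2.57642877e-03]), 'force': array([-0.62736904,  0.10754315, -0.22263549]), 'ft_torque': array([-0.01926747, -0.0459147 ,  0.00829743]), 'grasp_force': 0.0, 'finger_gap': 85.40942057573197}
scene [ 1.0730037   2.54799664 -0.88759734] [ 354.25977461 -314.95919511 1428.50581366] [[410.31875436   0.         279.53648441]
 [  0.         410.31875436 206.73768157]
 [  0.           0.           1.        ]]
top [ 2.17052745 -2.14653746  0.11877599] [  65.93873421  575.95267148 1182.51708174] [[404.63115032   0.         274.93406656]
 [  0.         404.63115032 211.10754401]
 [  0.           0.           1.        ]]
```

View pics/scene0.png

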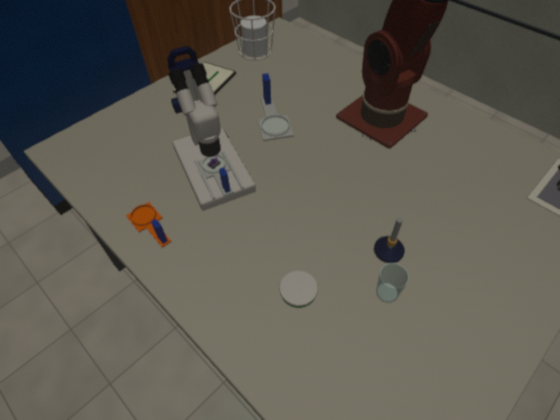

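View pics/top0.png

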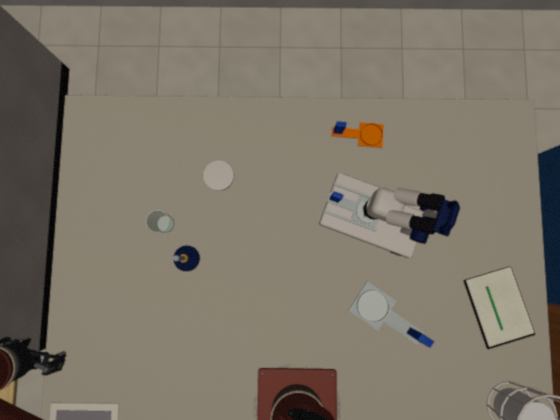

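The scene view shows the microscope at (210,150) with the in-place tray's blue grip at (225,180). The decoys are the orange tray at (150,220) and a larger clear tray at (275,125). In the top view, the grip is at (336,197), the scope base at about (375,215), the beaker at (160,221), the burner at (186,258), the petri dish at (218,175) and the robot base at (298,395).

```bash
cat > h.py <<'E'
import numpy as np,cv2,pickle
def cam(v):
    R=cv2.Rodrigues(v["rvec"])[0]; t=np.ravel(v["tvec"]); return R,t,v["mtx"]
def proj(v,P): return cv2.projectPoints(np.float64(P).reshape(-1,3),v["rvec"],v["tvec"],v["mtx"],None)[0].reshape(-1,2)
def plane(v,uv,z):
    R,t,K=cam(v); c=-R.T@t; d=(R.T@np.linalg.inv(K)@np.c_[np.float64(uv).reshape(-1,2),np.ones(np.size(uv)//2)].T).T
    return c+d*((z-c[2])/d[:,2])[:,None]
def tri(vs,uvs):
    Ps=[v["mtx"]@np.c_[cam(v)[0],cam(v)[1]] for v in vs]
    X=cv2.triangulatePoints(Ps[0],Ps[1],np.float64(uvs[0]).reshape(2,1),np.float64(uvs[1]).reshape(2,1)); X=(X[:3]/X[3]).ravel()
    return X,[np.linalg.norm(proj(v,X)-u) for v,u in zip(vs,uvs)]
E
python3 - <<'E'
from h import *
d=pickle.load(open("d0.pkl","rb")); S,T=d["scene"],d["top"]
print("base",proj(S,[0,0,0]),proj(T,[0,0,0]),"tcp",proj(S,[214,613,197]),proj(T,[214,613,197]))
def mask(v,x0,x1,y0,y1):
    im=v["image"].astype(int); m=(im[:,:,2]>im[:,:,0]+40)&(im[:,:,2]>im[:,:,1]+40)
    o=np.zeros(m.shape,np.uint8); o[y0:y1,x0:x1]=m[y0:y1,x0:x1]; return o
for n,v,b in(("S",S,(212,236,162,195)),("T",T,(325,346,188,206))):
    m=mask(v,*b); ys,xs=np.nonzero(m); print(n,len(xs),xs.min(),xs.max(),ys.min(),ys.max(),xs.mean(),ys.mean())
# base outline in top
for u in [(339,174),(320,222),(408,257)]: print(u,plane(T,u,40)[0])
for n,v,b in(("S",S,(160,270,110,215)),("T",T,(310,430,160,265))):
    c=v["image"][b[2]:b[3],b[0]:b[1],::-1]
    c=cv2.convertScaleAbs(cv2.resize(c,None,fx=5.5,fy=5.5,interpolation=cv2.INTER_CUBIC),alpha=1.3)
    cv2.imwrite(f"pics/crop{n}.png",c); print(c.shape)
E
```

```text
base [[381.29275873 116.26996112]] [[297.49684073 408.18578972]] tcp [[566.51622178 215.7971745 ]] [[ 57.59385447 344.13624661]]
S 28 220 225 168 174 222.78571428571428 171.46428571428572
T 56 332 342 192 199 336.98214285714283 195.28571428571428
(339, 174) [ 689.34360423 -119.86976162   40.        ]
(320, 222) [543.23178156 -62.320315    40.        ]
(408, 257) [ 442.58685876 -321.20393251   40.        ]
(578, 605, 3)
(578, 660, 3)
```

View pics/cropS.png

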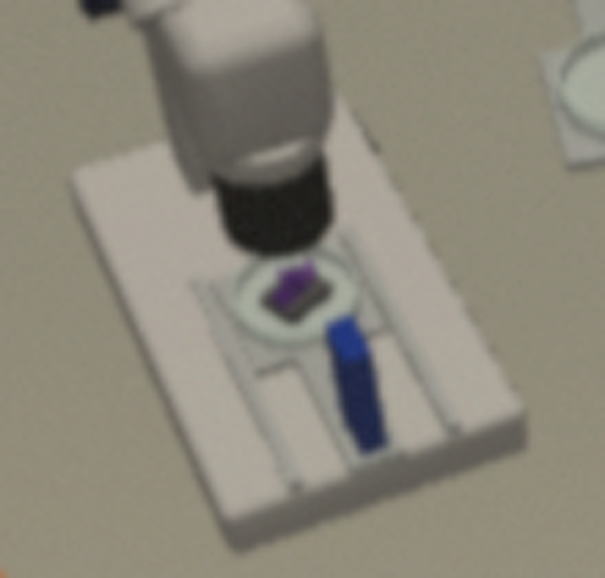

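View pics/cropT.png

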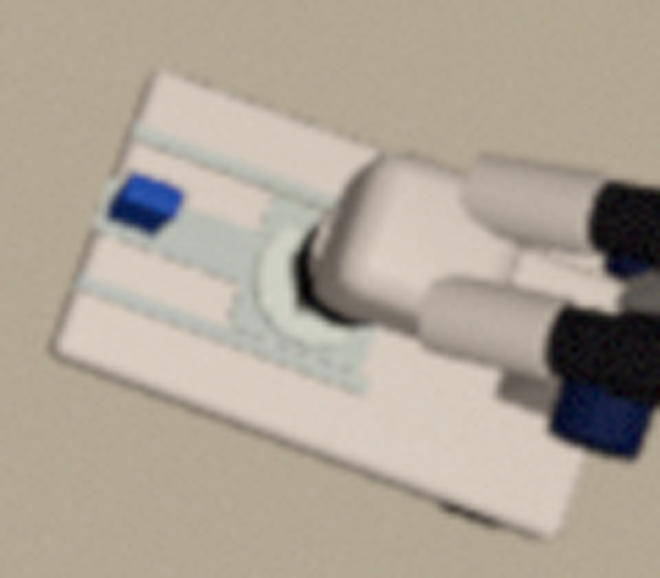

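The scene crop shows the bright top face of the grip centred near (348,335). The stage's top corners are near (72,175), (237,520) and (525,415). In the top crop, the bright grip top is near (150,193) and the stage corners are at (158,72), (55,350) and (553,537). The rails and the tongue run parallel to the base edges.

```bash
python3 - <<'E'
from h import *
d=pickle.load(open("d0.pkl","rb")); S,T=d["scene"],d["top"]
def bright(n,v,off,box,thr):
    c=v["image"][off[1]:off[1]+105,off[0]:off[0]+120].astype(np.float32)
    c=cv2.resize(c,None,fx=5.5,fy=5.5,interpolation=cv2.INTER_CUBIC)
    b=c[:,:,2]; m=((b-c[:,:,0]>50)&(b>thr)).astype(np.uint8); o=np.zeros_like(m); x0,x1,y0,y1=box; o[y0:y1,x0:x1]=m[y0:y1,x0:x1]
    ys,xs=np.nonzero(o); r=cv2.minAreaRect(np.c_[xs,ys].astype(np.float32)); 
    p=(np.array(r[0])+.5)/5.5-.5+off; print(n,thr,len(xs),r,(xs.mean(),ys.mean()),p)
    return (np.array([xs.mean(),ys.mean()])+.5)/5.5-.5+off
for ts,tt in((110,110),(125,125),(140,140)):
    a=bright("S",S,(160,110),(310,400,300,470),ts); b=bright("T",T,(310,160),(90,200,160,250),tt)
    print("grip top",tri((S,T),(a,b)))
cs=lambda p:(np.array(p)+.5)/5.5-.5+(160,110); ct=lambda p:(np.array(p)+.5)/5.5-.5+(310,160)
for a,b in(((237,518),(55,350)),((525,413),(158,72))): print("corner",tri((S,T),(cs(a),ct(b))))
A,B,C=[plane(T,ct(p),40)[0] for p in((158,72),(55,350),(553,537))]
A2,B2=[plane(S,cs(p),40)[0] for p in((525,413),(237,518))]
print(A,B,C,"scene",A2,B2,"sizes",np.linalg.norm(A-B),np.linalg.norm(B-C)); 
y=(B-C)/np.linalg.norm(B-C); print("yaw y",np.degrees(np.arctan2(y[1],y[0])),"front edge",np.degrees(np.arctan2(*(B-A)[1::-1])))
for (p,q) in(((135,133),(330,202)),((82,285),(360,387))):
    P,Q=plane(T,ct(p),47)[0],plane(T,ct(q),47)[0]; print("rail",P,Q,np.degrees(np.arctan2(*(P-Q)[1::-1])))
E
```

```text
S 110 0 ((0.0, 0.0), (0.0, 0.0), 0.0) (np.float64(nan), np.float64(nan)) [159.59090909 109.59090909]
T 110 1286 ((153.84681701660156, 194.37847900390625), (53.89533615112305, 26.46212387084961), 22.03622817993164) (np.float64(154.0800933125972), np.float64(194.45101088646967)) [337.56305764 194.93245073]
grip top (array([nan, nan, nan]), [np.float64(nan), np.float64(nan)])
S 125 0 ((0.0, 0.0), (0.0, 0.0), 0.0) (np.float64(nan), np.float64(nan)) [159.59090909 109.59090909]
T 125 766 ((156.18040466308594, 193.53094482421875), (49.96989059448242, 22.831069946289062), 21.03750991821289) (np.float64(154.01697127937337), np.float64(194.822454308094)) [337.9873463 194.7783536]
grip top (array([nan, nan, nan]), [np.float64(nan), np.float64(nan)])
S 140 0 ((0.0, 0.0), (0.0, 0.0), 0.0) (np.float64(nan), np.float64(nan)) [159.59090909 109.59090909]
T 140 0 ((0.0, 0.0), (0.0, 0.0), 0.0) (np.float64(nan), np.float64(nan)) [309.59090909 159.59090909]
grip top (array([nan, nan, nan]), [np.float64(nan), np.float64(nan)])
corner (array([ 619.94525451, -117.91910025,  -33.12175462]), [np.float64(22.392611785452846), np.float64(27.731880768467004)])
corner (array([639.37075874, -43.25331536, 161.59238264]), [np.float64(26.92175338125156), np.float64(22.932863255566602)])
[ 693.37555652 -117.8399906    40.        ] [539.55031103 -61.09755819  40.        ] [ 441.99323354 -327.46655755   40.        ] scene [543.63657421 -60.0275797   40.        ] [ 694.01463998 -114.29478446   40.        ] sizes 163.9570363995129 283.67204160991713
yaw y 69.884851223642 front edge 159.75219556351982
rail [ 657.9292521  -104.04655678   47.        ] [ 621.06584911 -209.45017521   47.        ] 70.72344811627613
rail [574.31826656 -74.98888187  47.        ] [ 520.80024283 -223.96033937   47.        ] 70.23916496304226<stdin>:8: RuntimeWarning: Mean of empty slice.
  ret = ret.dtype.type(ret / rcount)
<stdin>:9: RuntimeWarning: Mean of empty slice.
```

```bash
python3 - <<'E'
from h import *
d=pickle.load(open("d0.pkl","rb")); S,T=d["scene"],d["top"]
cs=lambda p:(np.array(p)+.5)/5.5-.5+(160,110); ct=lambda p:(np.array(p)+.5)/5.5-.5+(310,160)
for a,b in(((525,413),(55,350)),((237,518),(158,72))): print("corner",tri((S,T),(cs(a),ct(b))))
c=cv2.resize(S["image"][110:215,160:280].astype(np.float32),None,fx=5.5,fy=5.5,interpolation=cv2.INTER_CUBIC)
for t in(70,80,90):
    m=((c[:,:,2]-c[:,:,0]>40)&(c[:,:,2]>t)).astype(np.uint8); m[:300]=0;m[:,:310]=0; m[470:]=0
    ys,xs=np.nonzero(m); 
    if len(xs): 
        p=(xs.mean(),ys.mean()); print(t,len(xs),p,xs.min(),xs.max(),ys.min(),ys.max(),tri((S,T),(cs(p),ct((154,194)))))
print("plane z=120 S,T",plane(S,cs((348,338)),120),plane(T,ct((154,194)),120))
# expected rails midline at scope front, predicted grip line
P=np.array([657.9,-104.0]);Q=np.array([574.3,-75.]);print("rail gap",np.hypot(*(P-Q)),"mid",(P+Q)/2)
E
```

```text
corner (array([540.6040948 , -62.2877571 ,  35.53974938]), [np.float64(0.32476415409455267), np.float64(0.3265472659362051)])
corner (array([ 693.3259048 , -117.59208775,   36.73653855]), [np.float64(0.3597497438730264), np.float64(0.34313261970317666)])
70 1120 (np.float64(347.41339285714287), np.float64(340.5053571428571)) 330 365 318 361 (array([ 614.18248875, -104.62092218,  117.24230028]), [np.float64(0.4584926774508324), np.float64(0.459694668936566)])
80 1006 (np.float64(347.48707753479124), np.float64(338.87972166998014)) 330 365 318 358 (array([ 614.02428545, -104.47445208,  118.39950728]), [np.float64(0.471728845339068), np.float64(0.4731148972192062)])
90 839 (np.float64(348.0441001191895), np.float64(336.8891537544696)) 330 365 318 355 (array([ 613.74443852, -104.20926552,  119.83240154]), [np.float64(0.44667477210901757), np.float64(0.44802010942908693)])
plane z=120 S,T [[ 615.02742627 -104.55979296  120.        ]] [[ 612.82217627 -103.27981955  120.        ]]
rail gap 88.48706120105925 mid [616.1 -89.5]
```

Grip top measured at (614,-104,119), against 120 expected. The grasp height is therefore z≈100 and the slide direction is azimuth ≈70.2°. The approach is a raised arc around the base.

Emit:
move_arm(targets=[85, -1, 0, -0.8, 0, 0, 0.54, 85, -1, 0, -0.8, 0, 0, 0.54, 85, -1, 0, -0.8, 0, 0, 0.54, 85, -1, 0, -0.8, 0, 0, 0.54, 85, -1, 0, 0, 0, 0, 0.54, 85, -1, 0, 0, 0, 0, 0.54, 85, -1, 0, 0, 0, 0, 0.54, 85, -1, 0, 0, 0, 0, 0.54])

```text
time_s: 0.77
eef_pos: [425.0, 497.7, 292.9]
tool_rot: [-1.101, -2.942, 0.001]
force: [-0.2, 0.5, -0.7]
finger_gap: 85.0
grasp_force: 0.0
```

Emit:
move_arm(targets=[85, -1, 0, 0, 0, 0, 0.54, 85, -1, 0, 0, 0, 0, 0.54, 85, -1, 0, 0, 0, 0, 0.54, 85, -1, 0, 0, 0, 0, 0.54, 85, -1, 0, 0, 0, 0, 0.54, 85, -1, 0, 0, 0, 0, 0.54, 85, -1, 0, 0, 0, 0, 0.54, 85, -1, 0, 0, 0, 0, 0.54])

```text
time_s: 1.43
eef_pos: [576.8, 313.7, 292.8]
tool_rot: [-1.633, -2.684, 0.001]
force: [0.1, 0.6, 0.6]
finger_gap: 85.1
grasp_force: 0.0
```

Emit:
move_arm(targets=[85, -1, 0, 0, 0, 0, 0.54, 85, -1, 0, 0, 0, 0, 0.54, 85, -1, 0, 0, 0, 0, 0.54, 85, -1, 0, 0, 0, 0, 0.54, 85, -1, 0, 0, 0, 0, 0.54, 85, -1, 0, 0, 0, 0, 0.54, 85, -1, 0, 0, 0, 0, 0.54, 85, -1, 0, 0, 0, 0, 0.54])

```text
time_s: 2.1
eef_pos: [650.3, 86.7, 292.8]
tool_rot: [-2.106, -2.33, 0.001]
force: [-0.1, -0.9, 0.8]
finger_gap: 85.1
grasp_force: 0.0
```

Emit:
move_arm(targets=[85, -1, 0, 0, 0, 0, 0.86, 85, -1, 0, 0, 0, 0, 0.86, 85, -1, 0, 0, 0, 0, 0.86, 85, -1, 0, 0, 0, 0, 0.86, 85, -0.7, 0, 0, 0, 0, 0.86, 85, 0, 0, 0, 0, 0, 0.84, 85, 0, 0, 0, 0, 0, 0, 85, 0, 0, 0, 0, 0, 0])

```text
time_s: 2.77
eef_pos: [644.9, -51.4, 293.0]
tool_rot: [-2.567, -1.81, 0.0]
force: [-0.1, 0.9, -0.1]
finger_gap: 85.1
grasp_force: 0.0
```

```bash
cat > tgt.py <<'E'
import sys,numpy as np
from station import sensors
from scipy.spatial.transform import Rotation as Ro
def rel(p,yaw=70.2):
    s=sensors.get_state(); R=Ro.from_rotvec(s["tool_rot"]); a=np.radians(yaw)
    x=np.array([np.cos(a),np.sin(a),0]); z=np.array([0,0,-1.]); G=Ro.from_matrix(np.c_[x,np.cross(z,x),z])
    print(s["eef_pos"],s["force"],"shift units",R.inv().apply(np.array(p)-s["eef_pos"])/30,"turn units",np.degrees((R.inv()*G).as_rotvec())/5)
if __name__=="__main__": rel([float(v) for v in sys.argv[1:4]])
E
python3 tgt.py 613.8 -104 78
```

```text
[644.91893982 -51.38866337 293.04225177] [-0.10621129  0.87249381 -0.10696935] shift units [-2.00149881 -0.38244968  7.16802099] turn units [-0.00786154 -0.00181075  0.03115815]
```

Emit:
move_arm(targets=[85, -1, -0.19, 0, 0, 0, 0, 85, -1, -0.19, 0, 0, 0, 0, 85, 0, 0, 0.8, 0, 0, 0, 85, 0, 0, 0.8, 0, 0, 0, 85, 0, 0, 0.8, 0, 0, 0, 85, 0, 0, 0.8, 0, 0, 0, 85, 0, 0, 0.8, 0, 0, 0, 85, 0, 0, 0, 0, 0, 0])

```text
time_s: 3.43
eef_pos: [611.6, -102.3, 168.4]
tool_rot: [-2.562, -1.81, 0.009]
force: [-0.1, 0.1, -0.4]
finger_gap: 85.0
grasp_force: 0.0
```

```bash
python3 - <<'E'
from station import imaging
import cv2,numpy as np
o=[]
for n,b in(("scene",(160,280,100,215)),("top",(300,420,140,255))):
    c=imaging.get_image(n)["image"][b[2]:b[3],b[0]:b[1],::-1]; o.append(cv2.resize(c,None,fx=3.3,fy=3.3,interpolation=cv2.INTER_CUBIC))
cv2.imwrite("pics/pre.png",cv2.convertScaleAbs(np.hstack(o),alpha=1.3))
E
python3 tgt.py 613.8 -104 78
```

```text
[ 613.78331971 -103.43679938  173.29254222] [ 0.37382445 -0.30435038  1.06210076] shift units [-0.0159025   0.0115184   3.17641291] turn units [-0.01691876  0.00578041  0.03692819]
```

View pics/pre.png

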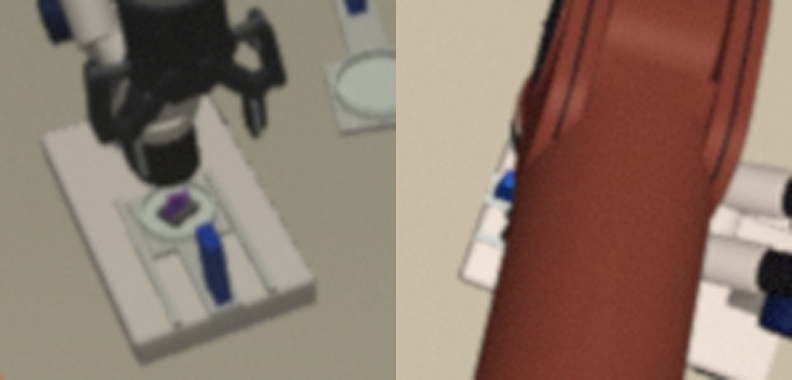

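The view shows the open fingers straddling the grip across its thin side, well forward of the head, and the tray is undisturbed (left panel, grip at (213,265)). I'll descend and close.

Emit:
move_arm(targets=[85, 0, 0, 0.6, 0, 0, 0, 85, 0, 0, 0.6, 0, 0, 0, 85, 0, 0, 0.6, 0, 0, 0, 85, 0, 0, 0.6, 0, 0, 0, 85, 0, 0, 0.6, 0, 0, 0, 85, 0, 0, 0.2, 0, 0, 0, 85, 0, 0, 0, 0, 0, 0, 85, 0, 0, 0, 0, 0, 0])

```text
time_s: 4.2
eef_pos: [614.9, -104.6, 79.0]
tool_rot: [2.569, 1.807, 0.002]
force: [-0.2, -0.1, 1.0]
finger_gap: 85.0
grasp_force: 0.0
```

```bash
python3 tgt.py 613.8 -104 78
```

```text
[ 614.8676034  -104.58306878   78.96556531] [-0.17312053 -0.11865242  1.02304704] shift units [ 0.00625325 -0.04010922  0.03212813] turn units [ 0.01705769 -0.0042058   0.00944346]
```

Emit:
move_arm(targets=[50, 0, 0, 0, 0, 0, 0, 40, 0, 0, 0, 0, 0, 0, 32, 0, 0, 0, 0, 0, 0, 25, 0, 0, 0, 0, 0, 0, 20, 0, 0, 0, 0, 0, 0, 18, 0, 0, 0, 0, 0, 0, 16, 0, 0, 0, 0, 0, 0, 14, 0, 0, 0, 0, 0, 0])

```text
time_s: 4.87
eef_pos: [614.1, -104.7, 77.7]
tool_rot: [2.57, 1.806, 0.001]
force: [0.5, -0.2, 1.8]
finger_gap: 14.9
grasp_force: 36.4
```

Emit:
move_arm(targets=[5, 0, 0, 0, 0, 0, 0, 5, 0, 0, 0, 0, 0, 0, 5, 0, 0, 0, 0, 0, 0, 5, 0, 0, 0, 0, 0, 0, 5, 0, 0, 0, 0, 0, 0, 5, 0, 0, 0, 0, 0, 0])

```text
time_s: 5.37
eef_pos: [614.2, -104.7, 77.8]
tool_rot: [2.57, 1.806, 0.001]
force: [-0.5, 0.0, 5.0]
finger_gap: 13.9
grasp_force: 59.9
```

```bash
python3 tgt.py 613.8 -104 78; python3 -c "
from station import sensors;s=sensors.get_state();print(s['ft_torque'],s['grasp_force'],s['finger_gap'])"
```

```text
[ 614.21516843 -104.65917113   77.78472189] [-0.47986162  0.03449811  4.97863883] shift units [ 0.01598794 -0.02045841 -0.00718574] turn units [ 0.0076215  -0.00273001  0.00034981]
[ 0.06713543  0.0435895  -0.02006399] 59.89843726158142 13.862420562235249
```

Emit:
move_arm(targets=[5, 0.1, 0, 0, 0, 0, 0, 5, 0.2, 0, 0, 0, 0, 0, 5, 0.2, 0, 0, 0, 0, 0, 5, 0.2, 0, 0, 0, 0, 0, 5, 0.2, 0, 0, 0, 0, 0, 5, 0.1, 0, 0, 0, 0, 0])

```text
time_s: 5.87
eef_pos: [624.2, -76.5, 77.5]
tool_rot: [2.57, 1.806, -0.001]
force: [-0.6, -3.4, 4.2]
finger_gap: 14.3
grasp_force: 60.0
```

```bash
python3 tgt.py 641.3 -29.4 78; python3 -c "
from station import sensors;s=sensors.get_state();print(s['ft_torque'],s['grasp_force'],s['finger_gap'])"
```

```text
[624.18668406 -76.5118559   77.52686433] [-0.57043645 -3.39854097  4.24320771] shift units [ 1.67076984  0.00493654 -0.01731416] turn units [0.00281262 0.01059077 0.00113318]
[-0.95774873  0.31138537  0.03969265] 60.049792528152466 14.29005744417936
```

Sliding well, with about 3.4 N of drag and no side load. I'll continue to about 82 mm in all.

Emit:
move_arm(targets=[5, 0.2, 0, 0, 0, 0, 0, 5, 0.3, 0, 0, 0, 0, 0, 5, 0.3, 0, 0, 0, 0, 0, 5, 0.3, 0, 0, 0, 0, 0, 5, 0.3, 0, 0, 0, 0, 0, 5, 0.2, 0, 0, 0, 0, 0, 5, 0.1, 0, 0, 0, 0, 0, 5, 0, 0, 0, 0, 0, 0])

```text
time_s: 6.53
eef_pos: [641.7, -26.5, 77.3]
tool_rot: [-2.568, -1.808, -0.001]
force: [0.0, 2.7, 4.9]
finger_gap: 14.0
grasp_force: 59.9
```

```bash
python3 tgt.py 641.3 -29.4 78; python3 - <<'E'
from station import imaging
import cv2,numpy as np
o=[]
for n,b in(("scene",(160,280,100,215)),("top",(290,410,140,255))):
    c=imaging.get_image(n)["image"][b[2]:b[3],b[0]:b[1],::-1]; o.append(cv2.resize(c,None,fx=3.3,fy=3.3,interpolation=cv2.INTER_CUBIC))
cv2.imwrite("pics/slid.png",cv2.convertScaleAbs(np.hstack(o),alpha=1.3))
E
```

```text
[641.6569011  -26.50105059  77.29956328] [0.03293236 2.7126185  4.88489158] shift units [-0.0949659   0.02135655 -0.02344581] turn units [-0.00413554 -0.01088202  0.02104997]
```

View pics/slid.png

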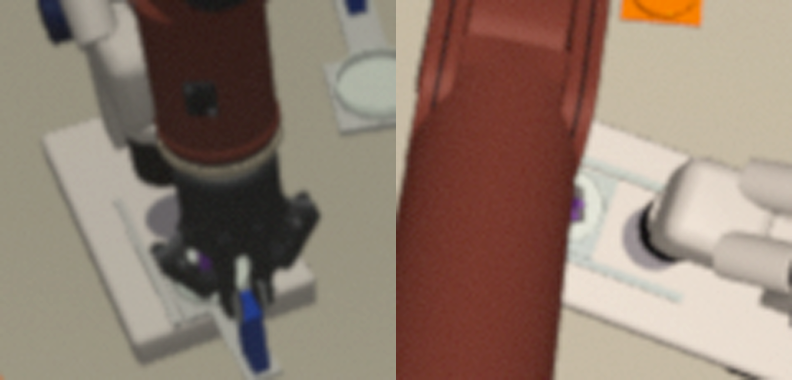

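The dish with the amethyst, at top crop (580,208), is now clear of the objective at (655,230). The tray is still between the rails, so I'll lift gently.

Emit:
move_arm(targets=[5, 0, 0, -0.1, 0, 0, 0, 5, 0, 0, -0.15, 0, 0, 0, 5, 0, 0, -0.2, 0, 0, 0, 5, 0, 0, -0.2, 0, 0, 0, 5, 0, 0, -0.15, 0, 0, 0, 5, 0, 0, -0.1, 0, 0, 0, 5, 0, 0, 0, 0, 0, 0, 5, 0, 0, 0, 0, 0, 0])

```text
time_s: 7.3
eef_pos: [641.4, -28.4, 104.6]
tool_rot: [2.57, 1.806, 0.0]
force: [-0.3, 0.1, -2.7]
finger_gap: 13.8
grasp_force: 59.1
```

```bash
python3 tgt.py 641.3 -26 215; python3 - <<'E'
from station import imaging,sensors
import cv2,numpy as np
s=sensors.get_state();print(s['ft_torque'],s['grasp_force'],s['finger_gap'])
o=[]
for n,b in(("scene",(190,280,140,225)),("top",(300,390,140,225))):
    c=imaging.get_image(n)["image"][b[2]:b[3],b[0]:b[1],::-1]; o.append(cv2.resize(c,None,fx=4.4,fy=4.4,interpolation=cv2.INTER_CUBIC))
cv2.imwrite("pics/lift.png",cv2.convertScaleAbs(np.hstack(o),alpha=1.3))
E
```

```text
[641.3869659  -28.41322359 104.58451492] [-0.32848711  0.06133133 -2.68459444] shift units [ 0.07533114 -0.02902526 -3.68051099] turn units [ 0.00294639 -0.00194978  0.00064704]
[ 0.16586596 -0.08387205  0.03696045] 59.08479452133179 13.787327304915742
```

View pics/lift.png

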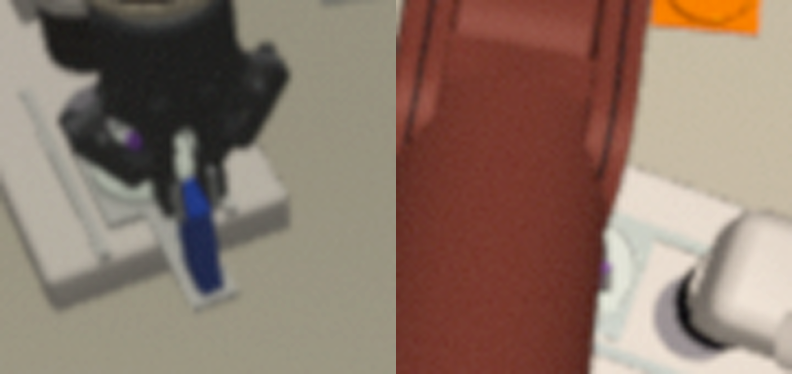

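The tray hangs free (about 2.7 N) with the amethyst in the dish (left panel, (135,140)). I'll continue up.

Emit:
move_arm(targets=[5, 0, 0, -0.2, 0, 0, 0, 5, 0, 0, -0.3, 0, 0, 0, 5, 0, 0, -0.3, 0, 0, 0, 5, 0, 0, -0.3, 0, 0, 0, 5, 0, 0, -0.3, 0, 0, 0, 5, 0, 0, -0.3, 0, 0, 0, 5, 0, 0, -0.3, 0, 0, 0, 5, 0, 0, -0.3, 0, 0, 0])

```text
time_s: 8.07
eef_pos: [641.4, -28.5, 174.5]
tool_rot: [2.57, 1.806, 0.0]
force: [0.9, -0.2, -2.9]
finger_gap: 14.1
grasp_force: 59.1
```

Emit:
move_arm(targets=[5, 0, 0, -0.3, 0, 0, 0, 5, 0, 0, -0.3, 0, 0, 0, 5, 0, 0, -0.3, 0, 0, 0, 5, 0, 0, -0.3, 0, 0, 0, 5, 0, 0, -0.2, 0, 0, 0, 5, 0, 0, -0.1, 0, 0, 0, 5, 0, 0, 0, 0, 0, 0, 5, 0, 0, 0, 0, 0, 0])

```text
time_s: 8.73
eef_pos: [641.2, -28.4, 218.2]
tool_rot: [-2.57, -1.806, 0.0]
force: [-0.2, -0.3, -2.8]
finger_gap: 14.0
grasp_force: 59.1
```

```bash
python3 - <<'E'
from station import imaging,sensors
from h import *
s=sensors.get_state();print(s['eef_pos'],s['force'],s['ft_torque'],s['grasp_force'],s['finger_gap'])
v=imaging.get_image("scene"); t=imaging.get_image("top"); pickle.dump({"scene":v,"top":t},open("d1.pkl","wb"))
s=sensors.get_state(); a=np.radians(70.2); y=np.array([np.cos(a),np.sin(a),0]); x=np.array([y[1],-y[0],0])
def pts(th,pz=20):  # tray tipped th about the grip along scope x; level when 0
    o=s['eef_pos']+[0,0,pz]; yy=y*np.cos(th)+np.array([0,0,1])*np.sin(th); zz=np.cross(x,yy)
    L=np.float64([[-15,124,0],[15,124,0],[-38,38,5],[38,38,5],[-38,-38,5],[38,-38,5],[8,120,80],[-8,120,80]])
    return o+L[:,:1]*x+(L[:,1:2]-105)*yy+(L[:,2:]-60)*zz
o=[]
for n,w,b in(("S",v,(190,290,115,215)),("T",t,(310,410,130,230))):
    c=cv2.convertScaleAbs(cv2.resize(w["image"][b[2]:b[3],b[0]:b[1],::-1],None,fx=4,fy=4,interpolation=cv2.INTER_CUBIC),alpha=1.4)
    for th,col in((0,(0,255,0)),(.1,(0,0,255))):
        for p in proj(w,pts(th)): cv2.circle(c,tuple(np.int32((p-[b[0],b[2]]+.5)*4)),2,col,-1)
    o.append(c)
cv2.imwrite("pics/end.png",np.hstack(o))
E
```

```text
[641.20785201 -28.42647185 218.17840226] [-0.20596429 -0.32414289 -2.75058475] [ 0.18473506 -0.09903813 -0.06514433] 59.08725678920746 14.000925644915336
```

View pics/end.png

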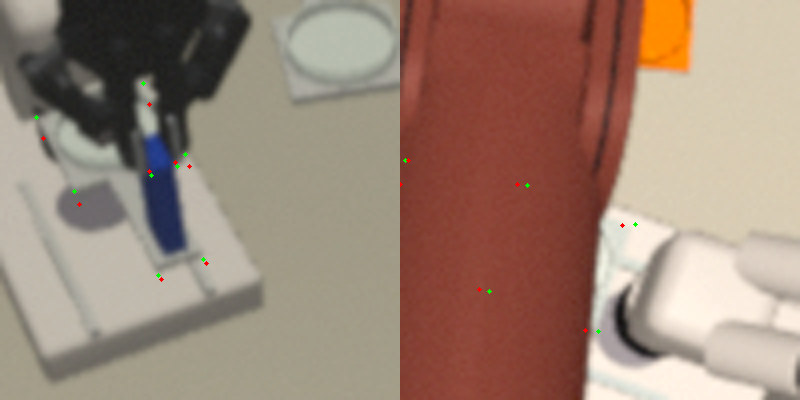

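The end view shows the tray held, with its tongue tip near (155,265)-(197,250), close to the level (green) prediction. I'll look closer at the plate to verify its tilt.

```bash
python3 - <<'E'
from h import *
v=pickle.load(open("d1.pkl","rb"))["scene"]
c=v["image"][130:195,188:255,::-1]; c=cv2.resize(c,None,fx=9,fy=9,interpolation=cv2.INTER_CUBIC)
l=cv2.cvtColor(c,cv2.COLOR_BGR2LAB); l[:,:,0]=cv2.createCLAHE(5,(3,3)).apply(l[:,:,0]); c=cv2.cvtColor(l,cv2.COLOR_LAB2BGR)
y=np.array([.3387,.9409,0]);x=np.array([.9409,-.3387,0])
for th in(-.1,0,.1):
    yy=y*np.cos(th)+np.array([0,0,np.sin(th)]);zz=np.cross(x,yy)
    L=np.float64([[-38,-38,5],[-38,38,5],[-15,38,5],[-15,124,5],[15,124,5],[8,120,80],[-8,120,80]])
    P=np.array([641.2,-28.4,238.2])+L[:,:1]*x+(L[:,1:2]-105)*yy+(L[:,2:]-60)*zz
    print(th,((proj(v,P)-[188,130]+.5)*9).round().astype(int).tolist())
cv2.imwrite("pics/end2.png",c)
E
```

```text
-0.1 [[329, 5], [425, 182], [351, 207], [466, 426], [364, 462], [361, 268], [419, 249]]
0 [[341, 51], [434, 211], [360, 236], [473, 435], [371, 472], [358, 259], [415, 240]]
0.1 [[353, 98], [444, 240], [370, 265], [480, 443], [377, 480], [354, 250], [412, 231]]
```

View pics/end2.png

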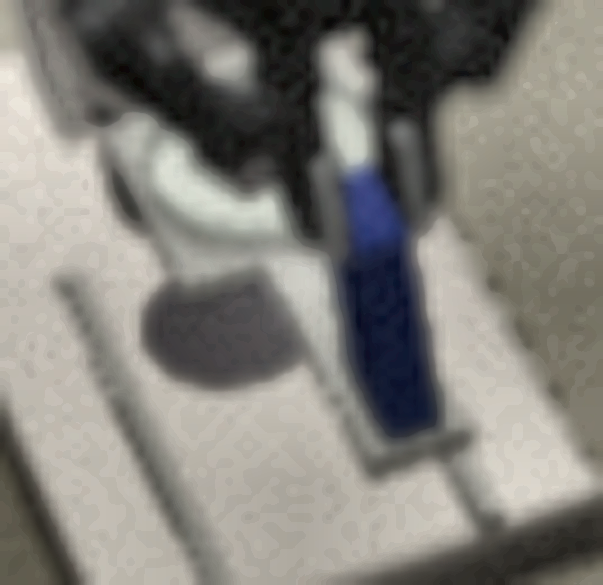

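The tray sits within about 0.03 rad of level: the measured plate and tongue corners at (270,265) and (372,460) match the level prediction. Its underside is about 178 mm up, and the origin is about 88 mm from the axis. Handing in.

```bash
python3 -c "
from station import hand_in,sensors
print(abs(sensors.get_state()['qd']).max()); print(hand_in())"
```

```text
0.0010798290380589469
the job is handed in; nothing more can be done
None
```

I slid the tray about 83 mm out along its guides, lifted it, and handed in with it held by the grip: level within about 0.03 rad, motionless, underside about 178 mm up and about 88 mm from the optical axis; the amethyst was last seen in the dish early in the lift (the arm hid it in the final views), and the verdict was not shown.

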